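# Release a ratchet bar clamp and lay the glued blank in the sanding tray

## Robot

A 7-joint arm with a two-finger parallel gripper is mounted at the origin on the work surface. World frame = base frame: x ahead of the robot, y to its left, z up, the work surface at z = 0. Lengths are in m, angles in rad, forces in N, time in s.
With the tool pointing down it reaches from about 0.425 to 0.8 m from the base axis. Payload 8.3 kg.
Tool frame: the origin (TCP) lies on the mounting face of the last link; the fingertips stand ahead of it and the grasp point (between the pads) lies 155 mm ahead of it (tcp_to_tips is the z of the fingertips in the tool frame, in m); z points along the fingers, y is the line along which they close (so a half turn about z gives the same grasp; the last joint's range is limited). The gripper opens to 85 mm and grips with 20 to 120 N. Pads are 22 mm wide; open, the fingers measure 114 mm over their backs; the gripper's body (76 mm by 85 mm) begins 54 mm behind the grasp point. The pads swing forward as they close: fully open they stand 13 mm farther back than shut.
Start: joints at [-0.063, 0.383, 0.016, 1.37, -0.006, 1.388, -0.046], TCP at [0.625, 0, 0.405] pointing down, gripper open.
Joint ranges: [-2.95, 2.95], [-0.25, 2.06], [-1.52, 1.56], [0.18, 2.33], [-1.44, 4.58], [0.02, 2.06], [-3.01, 3.01]. Speed limits (rad/s): [2.39, 2.39, 3.01, 3.01, 3.14, 3.14, 3.14].

## Interface

Orientations are given as a unit quaternion [x, y, z, w].
In Python, from workcell import move_to, movel, movej, gripper_open, close_gripper, hold, solve_ik, capture, MotionError, sign_off, silhouettes, spot_point, read_t, read_joint_positions, read_joint_vel, read_joint_efforts, read_ee_pos, read_tcp_rot, read_force, read_torque, read_opening, read_gripper_force, tcp_to_tips gives the robot as it stands. The module is installed in compiled form; this text tells all that it offers. Calls block until the motion is done:
- move_to(position, orientation): joint-space move of the TCP to a pose.
- movel(position, orientation=None, rate=0.15): straight line of the TCP; orientation=None keeps the orientation; rate is the mean speed in m/s.
- movej(angles): joint-space move.
- gripper_open() and close_gripper(): open the fingers fully, or close them until they stop; the grip force is fixed at half the most.
- hold(seconds).
- solve_ik(position, orientation): joint angles nearest the present ones, or None.
- capture(name): name is "scene" or "side" or "wrist"; returns a dict with "image" (480x640x3 uint8, red, green, blue), "fx", "fy", "cx", "cy" (pixels), "k1" (the pictures are not rectified: a ray, as slopes to the right and down, at radius r is drawn at 1 + k1 r^2 times it, then the intrinsics apply), "position" and "rotation" of the camera in the world; the wrist camera has in their place "tool_from_camera" (4x4, takes a point from camera to tool coordinates, whose origin is the TCP and whose axes are the flange's). Camera axes: x right, y down, z forward; pixel columns grow to the right and rows downward; lengths in m; the calibration is good to about 2 mm. A picture is of the moment at which its call begins: read the wrist's pose just before it. There is no depth.
A pose or a line that the arm cannot do raises MotionError and nothing moves.
- sign_off(): hands the job in; it is judged then, once.
Trained networks look in the newest picture that a camera, given by its name, has taken for a name from the list of things; names that differ only in an ending like _2 or _b are one class to them, and where a whole thing is asked for, a point or a joint stands for the part that bears it (a point fixed in the world has none). Each returns a list of dicts, best first, with "score" (0 to 1); they miss things now and then, are a little off and sometimes report something else, mostly with a low value. They report only what shows in the picture. A call takes as long as a camera call. They do not tell look-alikes from the thing itself.
- silhouettes(camera, target): "pixels" (480x640 bool, what is visible of it) and "rect" ([centre column, centre row, width, height] in pixels, round what is visible of it).
- spot_point(camera, target): "uv" ([column, row] in pixels: a listed point, or the origin of a listed thing).
Readings, each from a call of its own:
- read_t(): time.
- read_joint_positions(): joint angles.
- read_joint_vel(): joint speeds.
- read_joint_efforts(): joint torques, N m.
- read_ee_pos(): TCP position.
- read_tcp_rot(): TCP orientation.
- read_force(): force on the tool from outside, world axes, zero at the start.
- read_torque(): the same for the moment, N m.
- read_opening(): finger opening in m.
- read_gripper_force(): force on a finger pad.
Only numpy, scipy, OpenCV 4.12 (cv2) and the standard library are available. Lean on these libraries where they do the work, as an engineer would, in place of code of your own. Each camera call takes 0.05 s, during which the arm holds its last target. There are 200 camera calls.

## Task

The striped glued-up wooden blank has dried in the ratchet clamp. Lift the orange pawl up out of the teeth, slide the clamp bar fully back by its wooden grip post, then take the blank out and set it down gently, the same way up, flat on the floor of the red sanding tray. Leave the clamp open with its pawl up, and do not disturb the glue bottle, the tin, the tape measure or the small brush.

Things in the scene. Friction and masses are not known exactly. Their poses are not given: they have to be found in the camera images.
- jig: The clamp jig, fixed to the bench: plywood base 200 (x) x 380 (y) x 18 mm thick, origin at the centre of its underside. In its frame the clamp bar runs along y and opens towards +y. At the -y end two blue stops, each 30 mm wide in x and reaching z = 58, at x = +-55 mm, bear on the blank with their faces at y = -155 mm; the 80 mm gap between them leaves room for a finger. Behind the pawl two blue cheeks (x = +-24, y = 160, top z = 70 mm) carry its pivot.
- bar (a joint): Slide of the clamp bar (m): 0 = clamped on the blank, 0.055 = fully back (end stop). It grows as the bar moves along the jig's +y. About 3 N of friction; it stays where it is left. While the pawl lies in the teeth, the bar moves back only about 1 mm. The bar carries a blue jaw 140 mm wide in x whose top lip reaches 12 mm over the blank, top at z = 78.5 mm, so the blank cannot be lifted until the bar is back; fully back, the lip stands 43 mm clear of the blank.
- bar_grip (a point): Grip point of the pale wooden grip post that stands on the clamp bar, on the post's axis, 80 mm above the bench (the post's top is at 100 mm, its foot at 44 mm). The post measures 40 mm in the jig's x by 20 mm in y. It moves with the bar; when clamped it lies at x = 0, y = -36 mm in the jig frame, 28 mm behind the jaw.
- pawl (a joint): Hinge of the orange pawl (rad): 0 = down in the teeth, 0.8 = fully up. The nose is clear of the 8 mm high teeth from about 0.12; 0.4 to 0.7 is well up; fully up, the tab's top stands 157 mm above the bench, so carry the blank over it or around it. Its pivot is stiff (about 0.08 N m): the pawl stays at whatever angle it is left.
- pawl_tab (a point): Grip point on the upright orange tab at the pawl's free end, 15 mm below the tab's top. The tab measures 24 mm in the jig's x by 14 mm along the lever and stands 37 mm above the lever. With the pawl down this point is at x = 0, y = 75, z = 84 mm in the jig frame. Lifting swings it up and towards +y about pawl_hinge, at a radius of 90 mm. The tab can turn between fingers that pinch it along the jig's x.
- pawl_hinge (a point): The pawl's pivot axis, parallel to the jig's x, at y = 160, z = 54 mm in the jig frame.
- blank: The glued blank: block of five light and dark wood strips, 140 (x) x 60 (y) x 50 mm (z), about 0.3 kg, origin at the centre of its underside, loose. The stripes run along x and show on the top and bottom. At the start it stands on the jig's base (underside at 18 mm), its x along the jig's x, between stops and jaw, up to 12 mm off the middle in x.
- tray: The red sanding tray with a dark floor, fixed to the bench: 172 (x) x 96 (y) mm outside, 160 x 84 mm inside, floor 6 mm thick, rim top 16 mm above the bench. Origin at the centre of its underside. The blank fits only with its long side along the tray's x (either way round).
- glue_bottle: Bystander: yellow glue bottle, 56 mm wide, 130 mm tall, beside the jig; origin under its centre.
- tin: Bystander: tin, 72 mm wide, 90 mm tall, beyond the tray; origin under its centre.
- tape_measure: Bystander: yellow tape measure, 70 x 40 x 65 mm tall, on the tray's robot side; origin under its centre.
- glue_brush: Bystander: small brush, 130 mm long, lying along y on the jig's base at x = 78 mm in the jig frame, low beside the pawl.
Not all that is in view belongs to the job. Leave any blue or pink look-alike of the blank alone.

How it is judged:
By the outcome, as a careful person would: the job done as asked, in the order asked, and still so for the second after the job is handed in, with the robot touching nothing.
It also fails if it takes over 69 s, if anything falls off the work surface, if the arm or the gripper's body presses on something with over 40 N, if the wrist force passes 120 N, or if a joint passes its speed limit or range.

## Working session

There is one attempt and no reset: what is moved stays moved. The work goes in short steps, each a Python script; the robot and the scene stay as the last script left them, time stands still between calls to the robot, and variables do not carry over. Pictures are saved under pics/ and viewed, at most 10 in all, crops included, and the job is handed in when it is done.

```bash
mkdir -p pics; cat > h.py <<'E'
import numpy as np, cv2
from workcell import *
from scipy.spatial.transform import Rotation as R
def cam(name):
    if name=="wrist":
        p=np.array(read_ee_pos()); q=np.array(read_tcp_rot())
        c=capture(name); T=np.array(c["tool_from_camera"])
        Rt=R.from_quat(q).as_matrix() if q.size==4 else q.reshape(3,3)
        c["rotation"]=Rt@T[:3,:3]; c["position"]=Rt@T[:3,3]+p
    else: c=capture(name)
    c["rotation"]=np.array(c["rotation"]); 
    if c["rotation"].size==4: c["rotation"]=R.from_quat(c["rotation"]).as_matrix()
    c["position"]=np.array(c["position"]); return c
def KD(c): return np.array([[c["fx"],0,c["cx"]],[0,c["fy"],c["cy"]],[0,0,1.]]),np.array([c["k1"],0,0,0,0.])
def ray(c,uv):
    K,D=KD(c); s=cv2.undistortPoints(np.array([[uv]],float),K,D)[0,0]
    return c["rotation"]@np.array([s[0],s[1],1])
def atz(c,uv,z):
    d=ray(c,uv); return c["position"]+d*(z-c["position"][2])/d[2]
def proj(c,P):
    K,D=KD(c); Rw=c["rotation"].T; 
    return cv2.projectPoints(np.array(P,float).reshape(-1,1,3),cv2.Rodrigues(Rw)[0],-Rw@c["position"],K,D)[0][:,0]
def save(c,n,crop=None,s=1):
    im=c["image"][...,::-1]
    if crop: a,b,w,h=crop; im=im[b:b+h,a:a+w]
    cv2.imwrite("pics/"+n+".png",cv2.resize(im,None,fx=s,fy=s))
E
python3 - <<'E'
from h import *
print(read_t(),read_tcp_rot(),tcp_to_tips)
names={"jig":0,"bar_grip":.08,"pawl_tab":.084,"pawl_hinge":.054,"blank":.018,"tray":0,"glue_bottle":0,"tin":0,"tape_measure":0,"glue_brush":.018}
ims=[]
for cn in["scene","side"]:
    c=cam(cn); save(c,cn); print(cn,c["position"].round(3),c["fx"],c["k1"])
    for n,z in names.items():
        for d in spot_point(cn,n)[:3]: print(n,round(d["score"],2),np.round(d["uv"]),atz(c,d["uv"],z).round(3)[:2])
E
```

```text
0.0 [ 7.07074570e-01  7.07138283e-01 -7.17524410e-04 -6.97101338e-04] 0.1734
scene [1.258 0.389 0.814] 589.3963357230248 0.05801543513084617
jig 0.6 [409. 308.] [0.498 0.174]
bar_grip 0.83 [395. 274.] [0.506 0.14 ]
bar_grip 0.62 [246. 187.] [ 0.418 -0.248]
pawl_hinge 0.89 [493. 331.] [0.525 0.332]
blank 0.96 [157. 214.] [ 0.529 -0.408]
blank 0.73 [469. 249.] [0.298 0.222]
blank 0.71 [353. 277.] [0.492 0.053]
tray 0.86 [230. 236.] [ 0.494 -0.242]
glue_bottle 0.87 [335. 355.] [0.666 0.105]
tin 0.83 [202. 287.] [ 0.649 -0.197]
tape_measure 0.93 [247. 188.] [ 0.33  -0.312]
glue_brush 0.63 [423. 353.] [0.599 0.24 ]
glue_brush 0.47 [203. 283.] [ 0.652 -0.189]
side [ 0.175 -0.823  0.597] 453.3599190581888 -0.03688420849683143
jig 0.67 [298. 239.] [0.502 0.162]
bar_grip 0.88 [299. 214.] [0.504 0.146]
pawl_tab 0.76 [290. 193.] [0.523 0.268]
pawl_hinge 0.85 [285. 192.] [0.53  0.345]
blank 0.94 [432. 407.] [ 0.505 -0.448]
blank 0.87 [308. 254.] [0.491 0.053]
blank 0.73 [206. 249.] [0.267 0.177]
tray 0.76 [361. 339.] [ 0.483 -0.249]
tray 0.64 [296. 385.] [ 0.33  -0.304]
glue_bottle 0.59 [361. 231.] [0.671 0.129]
tin 0.84 [426. 304.] [ 0.655 -0.207]
tape_measure 0.72 [294. 389.] [ 0.325 -0.312]
tape_measure 0.34 [296. 237.] [0.502 0.172]
glue_brush 0.5 [319. 214.] [0.593 0.238]
```

View pics/scene.png

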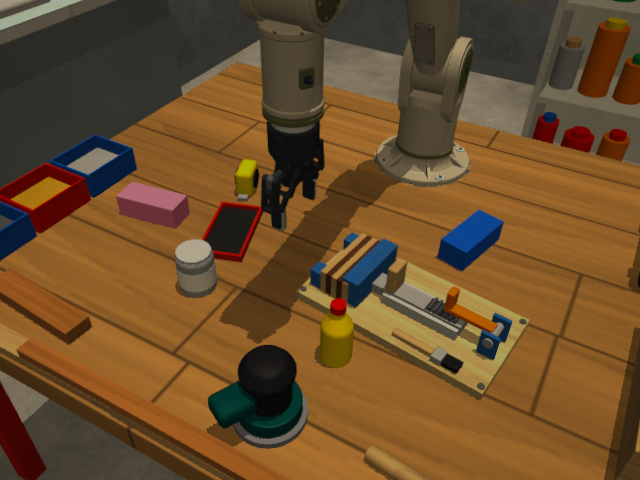

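View pics/side.png

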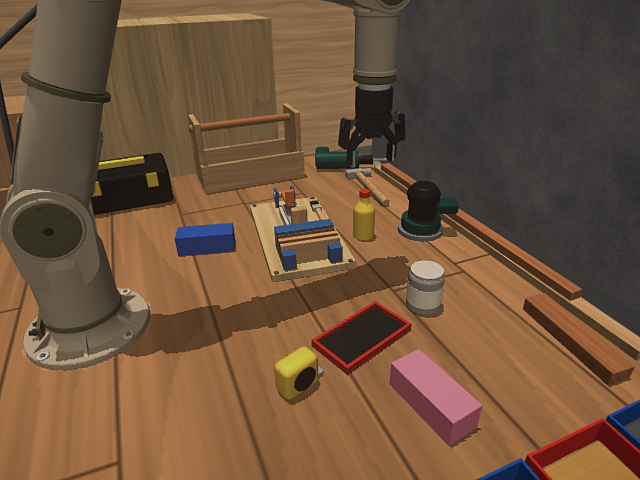

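Candidates for the blank (scene pixels): the striped block in the jig (353,277), a pink block (157,214) and a blue block (469,249). By the stripes and its place between stops and jaw, I choose (353,277). For the tray, I choose the red one with the dark floor (230,236), not the red bin with the yellow floor (45,200). Next I look from above with the wrist camera, which also gives the close crop check.

```bash
cat >> h.py <<'E'
from scipy.optimize import least_squares
def quat(yaw):  # fingers close along (cos yaw, sin yaw), tool down
    y=np.array([np.cos(yaw),np.sin(yaw),0]); z=np.array([0,0,-1.]); return R.from_matrix(np.c_[np.cross(y,z),y,z]).as_quat()
def best(cn,n,near,z,tol=.08):
    c=CAM[cn]
    for d in spot_point(cn,n):
        p=atz(c,d["uv"],z)
        if d["score"]>.3 and np.hypot(*(p[:2]-near))<tol: return d
CAM={}
def shoot(cn): CAM[cn]=cam(cn); return CAM[cn]
E
python3 - <<'E'
from h import *
yaw=-.125
J=dict(jig=[0,0,0],bar_grip=[0,-.036,.08],pawl_tab=[0,.075,.084],pawl_hinge=[0,.160,.054],blank=[0,-.125,.018],glue_brush=None)
p0=np.array([.505,.178]); 
def jw(p,P): c,s=np.cos(p[2]),np.sin(p[2]); return np.array([p[0]+c*P[0]-s*P[1],p[1]+s*P[0]+c*P[1],P[2]])
obs=[]
for k,(x,y) in enumerate([(.50,.14),(.52,.20)]):
    move_to([x,y,.44],quat(yaw)); c=shoot("wrist"); save(c,f"jig{k}")
    print(c["position"].round(3))
    for n,P in J.items():
        if P is None: continue
        d=best("wrist",n,jw([*p0,yaw],P)[:2],P[2])
        if d: obs.append((c,n,np.array(d["uv"]))); print(n,round(d["score"],2),np.round(d["uv"]),atz(c,d["uv"],P[2])[:2].round(4))
f=lambda p: np.concatenate([np.append(0,0) if n=="blank" else proj(c,[jw(p,J[n])])[0]-uv for c,n,uv in obs])
r=least_squares(f,[*p0,yaw],loss="soft_l1",f_scale=3); print("jig",r.x.round(4),f(r.x).round(1))
# tray
move_to([.49,-.22,.44],quat(0)); c=shoot("wrist"); save(c,"tray")
for n,z in [("tray",0),("tape_measure",0),("tin",0)]:
    for d in spot_point("wrist",n)[:2]: print(n,round(d["score"],2),np.round(d["uv"]),atz(c,d["uv"],z)[:2].round(4))
s=[d for d in silhouettes("wrist","tray")]
if s:
    for d in s[:2]:
        v,u=np.nonzero(d["pixels"]); 
        P=np.array([atz(c,q,.016)[:2] for q in zip(u[::7],v[::7])]).astype(np.float32)
        print(round(d["score"],2),d["rect"],cv2.minAreaRect(P))
print(read_t())
E
```

```text
[0.509 0.209 0.409]
jig 0.69 [320. 156.] [0.5047 0.1803]
bar_grip 0.6 [322. 206.] [0.5016 0.1436]
pawl_tab 0.7 [325.  73.] [0.5171 0.2494]
blank 0.67 [323. 280.] [0.4916 0.0499]
[0.528 0.272 0.408]
jig 0.7 [309. 218.] [0.5036 0.1778]
bar_grip 0.88 [309. 277.] [0.5012 0.1424]
pawl_tab 0.6 [308. 152.] [0.5149 0.2526]
pawl_hinge 0.93 [309.  53.] [0.5254 0.3324]
jig [ 0.5055  0.1774 -0.1307] [ 1.1  2.7 -0.7  2.2 -2.7 -2.9  0.   0.   1.8  0.1 -0.4  0.8  0.5  1.
  0.6 -4.7]
tray 0.69 [312. 218.] [ 0.4808 -0.2428]
tray 0.3 [473. 184.] [ 0.6518 -0.2059]
tape_measure 0.91 [181. 274.] [ 0.3319 -0.3083]
tin 0.6 [469. 182.] [ 0.6471 -0.2039]
0.73 [316.3, 221.1, 187.2, 134.0] ((0.4845505654811859, -0.244650736451149), (0.1724013388156891, 0.09715202450752258), 18.613693237304688)
4.6417
```

```bash
python3 -c "
import cv2,numpy as np
a=cv2.imread('pics/jig1.png')[:,100:500];b=cv2.imread('pics/tray.png')[100:400,100:540]
b=cv2.resize(b,(400,273));b=cv2.copyMakeBorder(b,0,207,0,0,0)
cv2.imwrite('pics/both.png',np.hstack([a,b]))"
```

```text
(no output)
```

View pics/both.png

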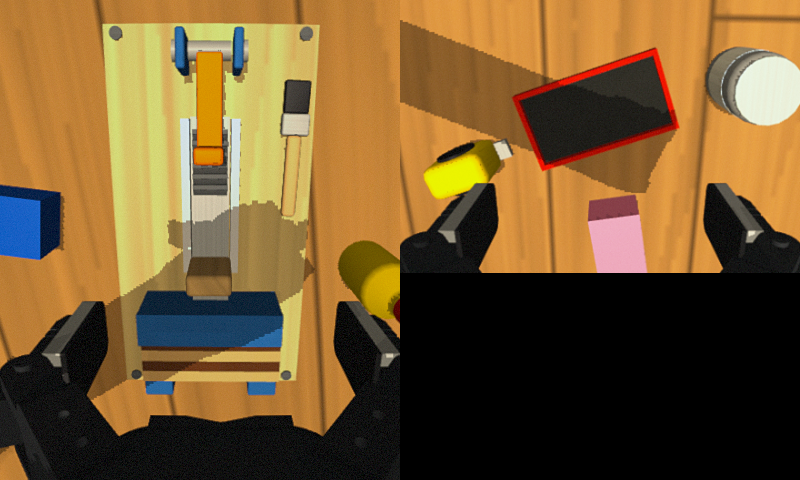

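The left half shows the jig from above. The striped blank sits under the blue jaw lip at (210,358), between the stops, and the orange tab is at crop (208,157). The brown post is at (208,278) and the brush at (293,150). The right half shows the red tray with its dark floor, yawed about +18.6°; the tape and tin stand clear of it. The choice is confirmed, so I lift the pawl.

```bash
cat >> h.py <<'E'
JIG=np.array([.5055,.1774,-.1307]); JY=JIG[2]; G=np.array([0,0,.155])
def jp(x,y,z): c,s=np.cos(JY),np.sin(JY); return np.array([JIG[0]+c*x-s*y,JIG[1]+s*x+c*y,z])
def arc(f): a=np.arctan2(.03,-.085)-f; return jp(0,.16+.0901*np.cos(a),.054+.0901*np.sin(a))
def st(m=""): print(m,round(read_t(),2),"open",round(read_opening(),4),"gf",np.round(read_gripper_force(),1),"F",np.round(read_force(),1),"p",np.round(read_ee_pos(),4))
E
python3 - <<'E'
from h import *
q=quat(JY)
move_to(arc(0)+G+[0,0,.09],q); c=shoot("wrist"); save(c,"tab")
d=best("wrist","pawl_tab",arc(0)[:2],.084)
if d: print(d["score"],d["uv"],atz(c,d["uv"],.084),arc(0))
movel(arc(0)+G,q,rate=.12); st("down")
close_gripper(); st("closed")
if .018<read_opening()<.03:
    for f in np.linspace(0,.6,7)[1:]: movel(arc(f)+G,q,rate=.06)
    st("lifted")
    print(np.round(read_ee_pos()-arc(.6)-G,4))
E
```

```text
0.94 [319.5, 251.9] [0.51490817 0.25073254 0.084     ] [0.51527938 0.25179658 0.08398709]
down 7.41 open 0.0854 gf 0.0 F [1.4 0.6 0.8] p [0.5157 0.2519 0.2398]
closed 7.99 open 0.0229 gf 60.0 F [ 2.  -0.7  1.8] p [0.5157 0.2517 0.2394]
lifted 9.79 open 0.0235 gf 59.6 F [ 5.1 -2.4 -5.3] p [0.5197 0.2822 0.2808]
[ 0.0003 -0.0011 -0.0009]
```

```bash
python3 - <<'E'
from h import *
q=quat(JY)
gripper_open(); movel(arc(.6)+G+[0,0,.10],q,rate=.15); st("up")
g=jp(0,-.036,.08)
move_to(g+G+[0,0,.07],q); c=shoot("wrist"); save(c,"pawlup")
for n,z,nr in [("bar_grip",.08,g),("pawl_tab",arc(.6)[2],arc(.6))]:
    d=best("wrist",n,nr[:2],z)
    if d: print(n,d["score"],np.round(d["uv"]),atz(c,d["uv"],z),nr)
movel(g+G,q,rate=.12); close_gripper(); st("post")
E
```

```text
up 11.23 open 0.0855 gf 0.0 F [-0.2  0.8 -1.1] p [0.5192 0.2831 0.3806]
bar_grip 0.78 [324. 265.] [0.50139528 0.14108695 0.08      ] [0.50080818 0.14170705 0.08      ]
post 13.29 open 0.0391 gf 64.0 F [ 1.8 -1.4  5.5] p [0.5015 0.1417 0.2359]
```

View pics/pawlup.png

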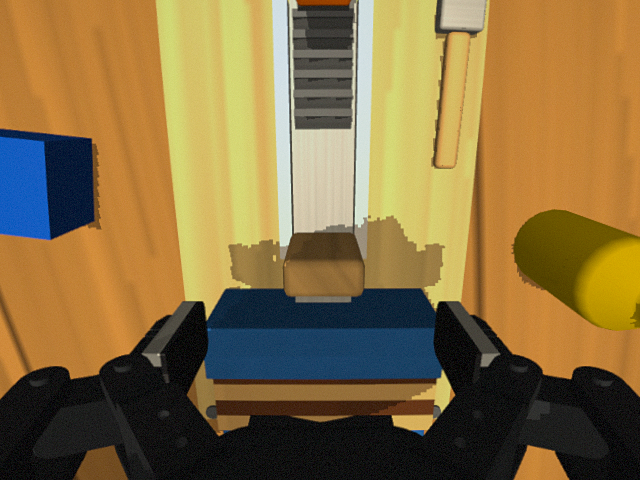

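The picture shows the post at (324,265) in front of the jaw. The pawl's orange end has swung up to the picture's top edge at (325,2), so the teeth are free. The post is now gripped at 39 mm, so I slide the bar back.

```bash
python3 - <<'E'
from h import *
q=quat(JY); g=jp(0,-.036,.08)+G; u=jp(0,1,0)-jp(0,0,0)
movel(g+.015*u,q,rate=.06); st("15")
movel(g+.050*u,q,rate=.06); st("50")
for s in(.053,.055,.057,.059):
    movel(g+s*u,q,rate=.03); hold(.1); f=np.array(read_force()); e=(np.array(read_ee_pos())-g)@u; st(f"{s} moved {e:.4f} Fu {f@u:.1f}")
    if abs(f@u)>18: break
gripper_open(); movel(np.array(read_ee_pos())+[0,0,.11],q,rate=.15)
# go over the blank, fingers along jig y
qb=quat(JY+np.pi/2); b=jp(.003,-.125,.051)
for k in (0,1):
    qb=quat(JY+np.pi/2-k*np.pi); s=solve_ik(b+G+[0,0,.1],qb); print(k,None if s is None else np.round(s,2))
E
```

```text
15 13.69 open 0.0393 gf 64.2 F [4.1 2.8 5.4] p [0.5035 0.1574 0.2359]
50 14.43 open 0.0395 gf 64.3 F [3.4 0.7 6.5] p [0.508  0.1915 0.2359]
0.053 moved 0.0529 Fu -0.4 14.78 open 0.0393 gf 64.5 F [ 2.7 -0.7  7.1] p [0.5083 0.194  0.2359]
0.055 moved 0.0544 Fu -2.7 15.12 open 0.0393 gf 64.6 F [ 1.4 -2.9  8.3] p [0.5086 0.1956 0.2359]
0.057 moved 0.0549 Fu -9.2 15.47 open 0.0393 gf 65.1 F [-1.1 -9.1 13.2] p [0.5088 0.196  0.2359]
0.059 moved 0.0553 Fu -15.6 15.82 open 0.0395 gf 65.6 F [ -5.1 -15.   18. ] p [0.5089 0.1964 0.2359]
0 [ 0.03  0.19 -0.22  1.85  0.05  1.11  1.23]
1 [-0.29  0.18  0.13  1.86 -0.03  1.1  -1.85]
```

```bash
python3 - <<'E'
from h import *
qb=quat(JY+np.pi/2); b=jp(0,-.125,.051)
move_to(b+G+[0,0,.15],qb); c=shoot("wrist"); save(c,"blank")
Rj=np.array([[np.cos(JY),np.sin(JY)],[-np.sin(JY),np.cos(JY)]])
tj=lambda p: Rj@(np.array(p)[:2]-JIG[:2])
for d in spot_point("wrist","blank"): print(d["score"],np.round(d["uv"]),tj(atz(c,d["uv"],.018)).round(4))
for d in silhouettes("wrist","blank"): print(d["score"],np.round(d["rect"]))
print("bar_grip",[(round(d["score"],2),tj(atz(c,d["uv"],.08)).round(4)) for d in spot_point("wrist","bar_grip")])
# overlay expected top outline
for x,col in((0,(0,255,0)),):
    P=proj(c,[jp(x+sx*.07,-.125+sy*.03,.068) for sx,sy in((-1,-1),(1,-1),(1,1),(-1,1))])
    im=c["image"][...,::-1].copy(); cv2.polylines(im,[P.astype(int)],True,col); cv2.imwrite("pics/blank_o.png",im)
E
```

```text
0.72 [323. 217.] [-0.0003 -0.1228]
0.59 [505.   5.  52.  10.]
0.57 [318. 229.  91. 200.]
bar_grip [(0.64, array([-0.003 ,  0.0144])), (0.6, array([-0.0198, -0.0329]))]
```

View pics/blank_o.png

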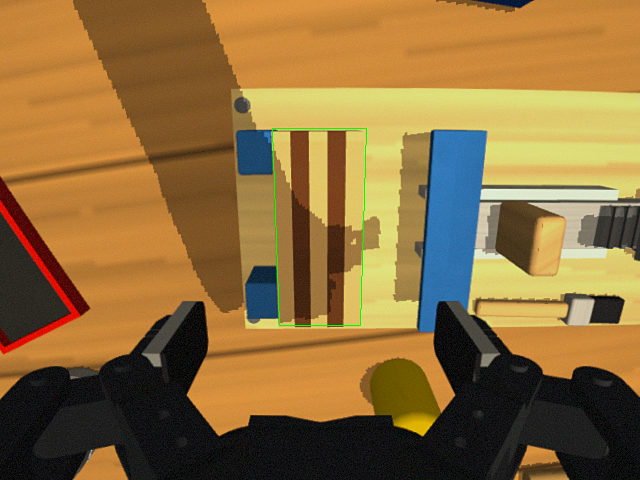

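The outline predicted from the jig pose sits on the blank's top (272–366, 128–326). The jaw is clear at (455,230), and both finger places are free. Now I grasp, lift and carry.

```bash
cat >> h.py <<'E'
TR=np.array([.4845,-.2447]); TY=np.radians(18.6)
E
python3 - <<'E'
from h import *
qb=quat(JY+np.pi/2); b=jp(0,-.123,.051)+G; u=jp(0,1,0)-jp(0,0,0)
movel(b,qb,rate=.12); st("at"); close_gripper(); st("grip")
if .055<read_opening()<.066:
    p=np.array(read_ee_pos()); np.save("grasp.npy",p)
    movel(p+[0,0,.02]+.005*u,qb,rate=.05); st("lift")
    movel(p+[0,0,.14]+.005*u,qb,rate=.12); st("high")
    c=shoot("side"); save(c,"lift_side",(200,80,220,220),2)
    move_to([*TR,p[2]+.09],quat(TY+np.pi/2)); st("over tray")
    c=shoot("side"); save(c,"over_side",(240,140,260,260),2); save(shoot("wrist"),"over_wrist")
E
```

```text
at 20.43 open 0.0857 gf 0.0 F [-0.1  0.5  0.1] p [0.4898 0.0555 0.2067]
grip 20.79 open 0.0588 gf 66.0 F [-1.  -2.2  6.6] p [0.4899 0.0551 0.2069]
lift 21.37 open 0.0596 gf 64.9 F [ 0.1 -0.8 -3.5] p [0.4905 0.0601 0.227 ]
high 22.52 open 0.0593 gf 64.9 F [ 0.2  0.2 -3.8] p [0.4902 0.06   0.346 ]
over tray 23.75 open 0.059 gf 64.9 F [ 1.3  0.7 -3.6] p [ 0.4851 -0.2433  0.2969]
```

View pics/over_wrist.png

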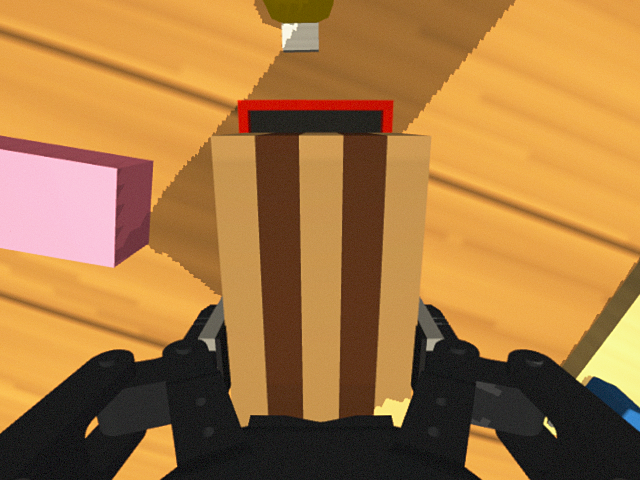

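View pics/over_side.png

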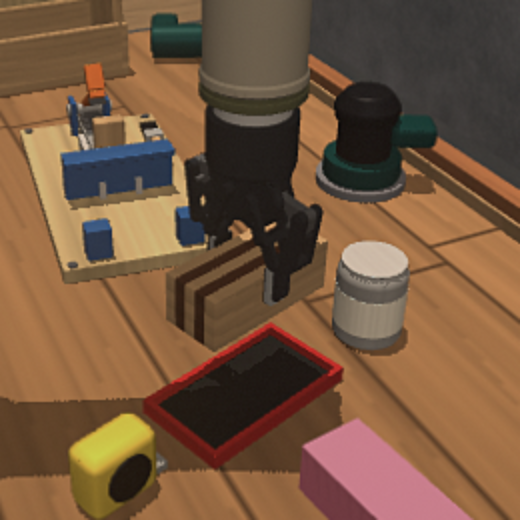

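The blank hangs level and the same way up, aligned with the tray. The tray's far rim shows at (238–393, 101), and the pawl is up in the side picture at (95,85). I check the rim against the prediction, then lower.

```bash
python3 - <<'E'
from h import *
q=quat(TY+np.pi/2); p=np.load("grasp.npy")
c=shoot("wrist"); ct,s=np.cos(TY),np.sin(TY)
tw=lambda x,y,z:[TR[0]+ct*x-s*y,TR[1]+s*x+ct*y,z]
print("rim pred",proj(c,[tw(-.086,.048,.016),tw(-.086,-.048,.016)]).round(0).tolist())
a=atz(c,[238,101],.016);b_=atz(c,[393,101],.016); m=(a+b_)[:2]/2; e=(m-tw(-.086,0,0)[:2])@np.array([[ct,-s],[s,ct]])
print("err in tray frame",e.round(4))
if np.abs(e).max()<.006:
    t=TR+np.array([[ct,-s],[s,ct]])@(e/2)
    z0=p[2]-.012
    movel([*t,z0+.03],q,rate=.12); movel([*t,z0+.006],q,rate=.05); hold(.2); f0=read_force()[2]; st("near")
    for dz in np.arange(.005,-.0065,-.001):
        movel([*t,z0+dz],q,rate=.02); f=read_force()[2]-f0
        if f>3: break
    st(f"contact dz={dz:.3f} dF={f:.1f}")
E
```

```text
rim pred [[396.0, 99.0], [239.0, 99.0]]
err in tray frame [ 0.0012 -0.0013]
near 25.48 open 0.0596 gf 64.9 F [ 0.6  0.1 -2.6] p [ 0.4854 -0.2452  0.2012]
contact dz=-0.001 dF=10.9 27.23 open 0.0591 gf 66.2 F [-4.4  2.3  8.3] p [ 0.4853 -0.2452  0.1949]
```

Contact came exactly at the expected floor height. I release and check.

```bash
python3 - <<'E'
from h import *
q=quat(TY+np.pi/2); p=np.array(read_ee_pos())
gripper_open(); st("open"); movel(p+[0,0,.03],q,rate=.06); movel(p+[0,0,.2],q,rate=.15); hold(.3)
w=shoot("wrist")["image"]
sc=shoot("scene"); sd=shoot("side")["image"]
for n,nr,z in(("pawl_tab",arc(.6),arc(.6)[2]),("bar_grip",jp(0,.019,.08),.08)):
    d=best("scene",n,nr[:2],z)
    if d: print(n,d["uv"],proj(sc,[nr]).round(0))
im=np.vstack([np.hstack([w[:300,120:520],sd[270:420,240:440].repeat(2,0).repeat(2,1)]),np.hstack([sc["image"][180:330,150:350].repeat(2,0).repeat(2,1),sc["image"][220:370,320:520].repeat(2,0).repeat(2,1)])])
cv2.imwrite("pics/fin.png",im[...,::-1]); st()
E
```

```text
open 27.62 open 0.0854 gf 0.0 F [-0.7 -0.4  0.8] p [ 0.4853 -0.2451  0.1939]
pawl_tab [470.9, 289.0] [[474. 288.]]
bar_grip [422.5, 289.4] [[423. 285.]]
 30.12 open 0.0854 gf 0.0 F [-0.7 -0.5  0.2] p [ 0.4853 -0.2452  0.3949]
```

View pics/fin.png

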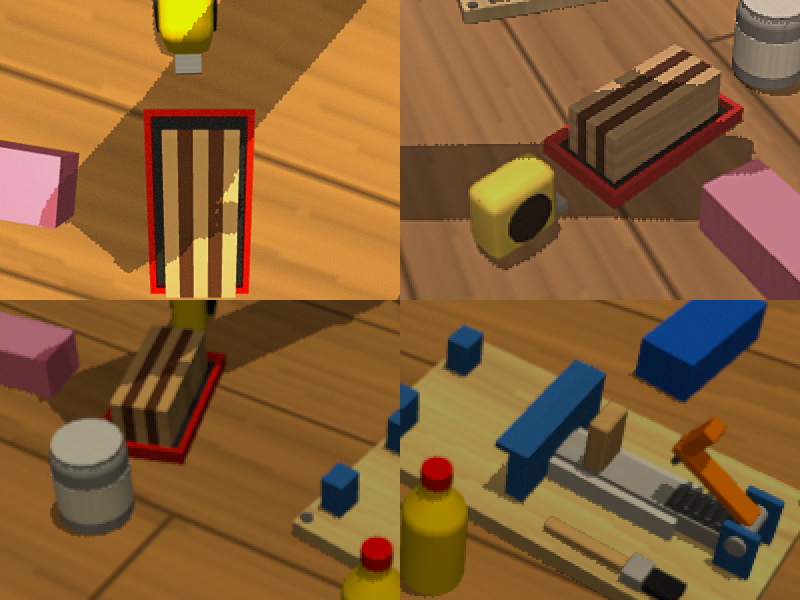

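The final picture shows the striped blank flat inside the tray, with dark floor visible all round. The bar is back, the pawl is up, and the bottle, tin, tape and brush are where they were.

```bash
python3 -c "
from workcell import *
print(sign_off())"
```

```text
the job is handed in; nothing more can be done
None
```

The job is handed in: the blank lies flat and the same way up in the red tray, the clamp is open with its pawl up, and the bottle, tin, tape measure and brush look undisturbed in the last pictures; it took about 30 s of the 69 s allowed.

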